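# Open the clipped dry box and put the reference jar on the balance

## Robot

A 7-joint arm with a two-finger parallel gripper is mounted at the origin on a cart in front of the work surface, level with it; the furniture and walls round the work are solid. World frame = base frame: x ahead of the robot, y to its left, z up, the work surface at z = 0. Lengths are in m, angles in degrees, forces in N, time in s.
With the tool pointing down it reaches from about 0.425 to 1.025 m from the base axis. Payload 3.6 kg.
Tool frame: the origin (TCP) lies midway between the tips of the shut fingers; the grasp point (between the pads) lies 19 mm behind it (bot.grasp_offset is the distance from the TCP to the grasp point, in m); z points along the fingers, y is the line along which they close (so a half turn about z gives the same grasp; the last joint's range is limited). The gripper opens to 85 mm and grips with 20 to 120 N. Pads are 22 mm wide; open, the fingers measure 114 mm over their backs; the gripper's body (76 mm by 85 mm) begins 54 mm behind the grasp point. The pads swing forward as they close: fully open they stand 13 mm farther back than shut.
Start: joints at [-73.482, 33.873, 2.773, 92.16, -1.908, 54.013, -1.931], TCP at [0.27, 0.673, 0.231] pointing down, gripper open.
Joint ranges: [-153.93, 153.93], [-27.13, 128.08], [-72.61, 78.16], [10.71, 143.7], [-87.88, 267.88], [4.46, 118.87], [-176.78, 176.78]. Speed limits (degrees/s): [147.25, 147.25, 180, 180, 180, 180, 180].

## Interface

Orientations are given as [roll, pitch, yaw] about the fixed x, y, z axes, in that order (R = Rz(yaw) Ry(pitch) Rx(roll)).
In Python, from bench import bot, claw, kin, vision gives the robot as it stands. Calls block until the motion is done:
- bot.move_to(position, orientation): joint-space move of the TCP to a pose.
- bot.servo_line(position, speed=0.15, rot=None, f_stop=None): straight line of the TCP; rot=None keeps the orientation; speed is the mean speed in m/s. With f_stop (N) it stops when the force on the tool has changed by that much, and returns True; else False.
- bot.move_j(angles): joint-space move.
- claw.command_gripper(opening, grip_force=None): finger opening in m; grip_force is the grip in N (None keeps the last); returns when the fingers have stopped.
- bot.pause(seconds).
- kin.inverse_kinematics(position, orientation): joint angles nearest the present ones, or None.
- bot.state(): the state.
- vision.get_image(name): name is "scene" or "side" or "wrist"; returns a dict with "color" (480x640x3 uint8, blue, green, red), "range_z" (480x640 float32, m along the optical axis (not along the pixel's ray), 0 where there is no reading), "mtx" (3x3 intrinsics, pixels), "T" (4x4, takes a point from camera to world coordinates). Camera axes: x right, y up, looking along -z (the intrinsics and any distortion apply to the point x, -y, -z); pixel columns grow to the right and rows downward; lengths in m; the calibration is good to about 2 mm. The wrist camera is an equidistant fisheye: a pixel r from the principal point sees the ray r / f radians off the axis. A picture is of the moment at which its call begins.
A pose or a line that the arm cannot do raises bot.IKError and nothing moves.
- bot.finish_job(): hands the job in; it is judged then, once.
The state is a dict: "clock": time; "q": joint angles; "joint_vel": joint speeds; "effort": joint torques, N m; "ee_pos": TCP position; "tool_rot": TCP orientation; "contact_force": force on the tool from outside, world axes, zero at the start; "wrist_torque": the same for the moment, N m; "grip_width": finger opening in m; "gripper_force": force on a finger pad.
Only numpy, scipy, OpenCV 4.12 (cv2) and the standard library are available. Lean on these libraries where they do the work, as an engineer would, in place of code of your own. Each camera call takes 0.05 s, during which the arm holds its last target. There are 200 camera calls.

## Task

The jar of reference powder is in the clear dry box, clipped shut, and is to be weighed. First flip both wire bale clips off the lid's edges until they spring fully open, with the lid still on; then lift the lid by its handle and lay it flat, right way up, on the middle of the ribbed mat, and after that take the jar out and stand it upright near the middle of the balance pan. Set lid and jar down, do not drop them; leave the clips open and everything else on the bench where it is.

Things in the scene. Friction and masses are not known exactly. Their poses are not given: they have to be found in the camera images.
- dry_box: Clear plastic tub fixed to the bench, 122 (its x) x 172 (its y) x 95 mm high, walls and floor 5 mm, open on top under the lid. Origin: centre of its underside on the bench; z up. A white upright desiccant cassette 14 x 96 x 50 mm high stands fixed inside against its +x wall. A steel bale clip is hinged on each end wall (its +y and -y ends). A steel foot 4 mm thick sticks out 25 mm at each end. The front (-x) wall has a small round dial 7 mm thick.
- clip_left (a joint): Angle of the bale clip at the box's +y end, rad: 0 = shut, upright, its hook 1 mm over the lid's edge; grows as the upper end is swung outward (box +y) and down; stop at 2.3, hanging outside. Over-centre spring: shuts itself below 0.6 (0.23 N m at 0, falling to 0 at 0.6; about 4 to 5 N at the tab), springs open by itself to 2.3 above 0.6. Hinge axis along the box's x, 90 mm from the box's middle plane (its y), 73 mm above the bench. Clip 46 mm wide.
- clip_right (a joint): The same for the bale clip at the box's -y end; it swings outward towards box -y.
- clip_left_tab (a point): Middle of the rolled upper edge (7 mm thick, 46 mm wide) of the left clip's finger tab. The tab is a 4 mm steel plate that rises 26 mm over the hook; shut, the edge's top is 31 mm above the lid's top face and this point is 12 mm further out than the hinge axis. Shut, its inner face is 97 to 99 mm from the box's middle along the box's y. It can be pushed outward from over the lid; the hook at its foot covers 6 mm of the lid's edge and its top is 5 mm above the lid.
- clip_right_tab (a point): The same for the right clip's finger tab.
- lid: Loose white lid, 0.28 kg, plate 136 (its x) x 186 (its y) x 6 mm with a black gasket frame 107 x 157 x 5 mm high under it that fits inside the box's rim with 2.5 mm play. Origin: centre of the gasket's underside (plate from 5 to 11 mm above it); z up. On the box its origin is 90 mm above the bench and its axes are the box's.
- lid_handle (a point): Middle of the lid's handle bar: grey, 18 mm wide (lid x), 84 mm long (lid y), 12 mm high, 26 mm above the lid's top face; top of the bar 6 mm above this point. Two posts 16 x 12 mm carry it 34 mm either side of the middle.
- jar: Loose jar with label and dark screw cap, 46 mm diameter, 78 mm high, 0.15 kg; the cap is 43 mm in diameter and takes the upper 17 mm. Stands inside the box on its floor (5 mm above the bench), up to 30 mm off the middle along the box's y. Origin: centre of its underside; z up.
- balance: White bench balance, fixed, 170 x 150 x 50 mm, display at its front (-x). Origin: centre of its underside.
- pan (a point): Centre of the upper face of the balance's round steel pan, 110 mm diameter, 63 mm above the bench, 25 mm behind (+x of) the balance's origin.
- mat: Grey ribbed mat, fixed, 170 (x) x 220 (y) x 3 mm, with darker low ribs along its y. Origin: centre of its underside. Balance and mat stand on either side of the box; which is where varies.
- spatula: Bystander: steel spatula 166 mm long lying in front of the box.
- beaker: Bystander: glass beaker, 53 mm diameter, 70 mm high, behind the box.
- timer: Bystander: small bench timer, 72 x 62 x 19 mm, behind.
- red_jar: Bystander: jar, 50 mm diameter, 72 mm high, at the left.
- vial: Bystander: glass vial, 27 mm diameter, 66 mm high, at the left.
- notebook: Bystander: notebook, 120 x 85 x 16 mm, at the right.
- tape: Bystander: roll of tape, 58 mm diameter, 19 mm high, at the left.

How it is judged:
By the outcome, as a careful person would: the job done as asked, in the order asked, and still so for the second after the job is handed in, with the robot touching nothing.
It also fails if it takes over 72 s, if anything falls off the work surface, if the arm or the gripper's body presses on something with over 40 N, if the wrist force passes 120 N, or if a joint passes its speed limit or range.

## Working session

There is one attempt and no reset: what is moved stays moved. The work goes in short steps, each a Python script; the robot and the scene stay as the last script left them, time stands still between calls to the robot, and variables do not carry over. Pictures are saved under pics/ and viewed, at most 10 in all, crops included, and the job is handed in when it is done.

```bash
ls; mkdir -p pics; python3 - <<'E'
from bench import bot, claw, kin, vision
import cv2, numpy as np
for n in ("scene","side"):
    d=vision.get_image(n); cv2.imwrite(f"pics/{n}0.png",d["color"]); np.savez(f"{n}0.npz",**d)
    print(n,d["mtx"].tolist(),d["T"].round(3).tolist(),[k for k in d])
s=bot.state(); print(s["clock"],s["tool_rot"],s["ee_pos"])
E
```

```text
pics
scene [[591.3100130135755, 0.0, 313.7550919937186], [0.0, 591.3100130135755, 234.77070105660962], [0.0, 0.0, 1.0]] [[0.781, 0.446, -0.437, -0.229], [-0.624, 0.555, -0.55, -0.955], [-0.002, 0.702, 0.712, 1.336], [0.0, 0.0, 0.0, 1.0]] ['color', 'range_z', 'mtx', 'T']
side [[538.3993880871276, 0.0, 322.32017254782096], [0.0, 538.3993880871276, 237.9081816959664], [0.0, 0.0, 1.0]] [[-0.919, 0.183, -0.35, -0.029], [-0.395, -0.38, 0.836, 1.354], [0.02, 0.907, 0.421, 0.801], [0.0, 0.0, 0.0, 1.0]] ['color', 'range_z', 'mtx', 'T']
0.1 [-1.79886579e+02  5.98458597e-03  1.58127364e+02] [0.26985198 0.67211255 0.23028372]
```

View pics/scene0.png

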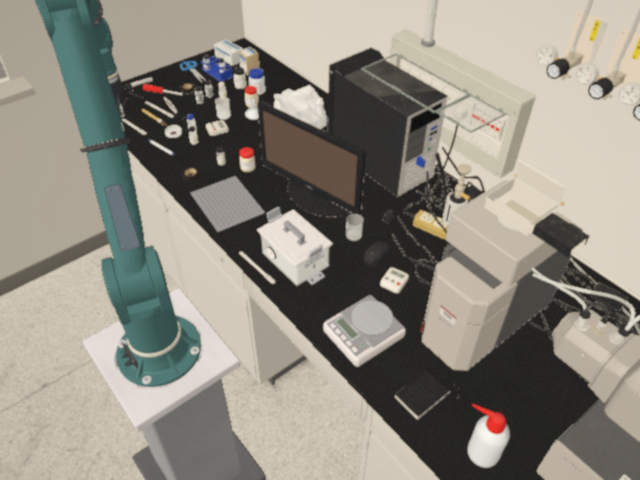

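View pics/side0.png

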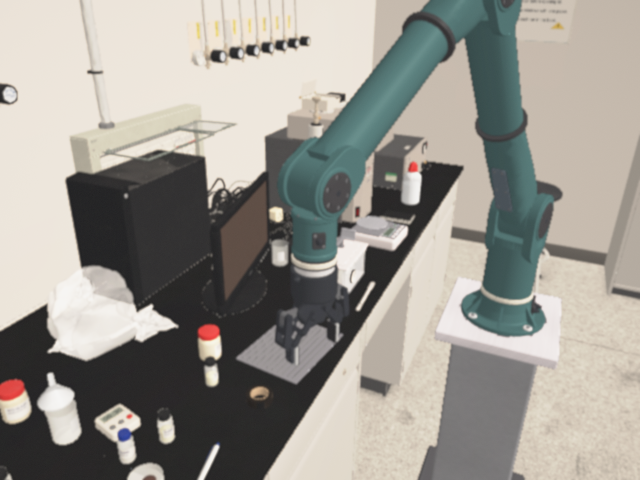

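The scene picture shows the mat at about (228,203), the box with its lid at (295,245) and the balance at (365,328), with its pan at (372,318). A monitor stands behind the box at (310,160). I'll build a top-down view from the depth image and an enlarged crop of the box.

```bash
cat > h.py <<'E'
import numpy as np, cv2
def cloud(d):
    K,T,Z=d["mtx"],d["T"],d["range_z"]
    v,u=np.indices(Z.shape); 
    P=np.stack([(u-K[0,2])/K[0,0]*Z,-(v-K[1,2])/K[1,1]*Z,-Z],-1)
    W=P@T[:3,:3].T+T[:3,3]; W[Z<=0]=np.nan
    return W
def pix2plane(d,u,v,z):
    K,T=d["mtx"],d["T"]; r=T[:3,:3]@np.array([(u-K[0,2])/K[0,0],-(v-K[1,2])/K[1,1],-1])
    return T[:3,3]+r*(z-T[2,3])/r[2]
E
python3 - <<'E'
from h import *
d=dict(np.load("scene0.npz")); W=cloud(d)
def rect(m,name):
    m=m.astype(np.uint8); n,l,st,c=cv2.connectedComponentsWithStats(m)
    i=1+np.argmax(st[1:,4]); p=W[l==i]; r=cv2.minAreaRect((p[:,:2]*1000).astype(np.float32)); print(name,len(p),np.round(r[0],1),np.round(r[1],1),round(r[2],1),np.median(p[:,2]).round(4))
v,u=np.indices(W.shape[:2])
z=W[...,2]; bx=(u>250)&(u<340)&(v>200)&(v<295)
rect(bx&(abs(z-.101)<.006),"lid"); rect(bx&(abs(z-.133)<.006)&(u>275),"handle(+tab?)")
bal=(u>320)&(u<410)&(v>290)&(v<365)
rect(bal&(abs(z-.063)<.004),"pan"); rect(bal&(abs(z-.05)<.005),"bal")
g=d["color"].astype(int); mt=(u>180)&(u<268)&(v>170)&(v<235)&(g.sum(2)>200)&(abs(z)<.02)
rect(mt,"mat")
print("bench z",np.nanmedian(z[240:260,385:395]))
# tallness map
pts=W.reshape(-1,3); ok=~np.isnan(pts[:,0]); pts=pts[ok]; col=d["color"].reshape(-1,3)[ok]
S=500; x0,y0=.2,-.7
o=np.argsort(pts[:,2]); pts,col=pts[o],col[o]
a=((pts[:,0]-x0)*S).astype(int); b=((pts[:,1]-y0)*S).astype(int)
im=np.zeros((500,800,3),np.uint8); k=(a>=0)&(a<500)&(b>=0)&(b<800)&(pts[:,2]<.6)
im[499-a[k],799-b[k]]=col[k]; im=cv2.dilate(im,np.ones((2,2)))
for i in range(0,500,50): cv2.putText(im,f"{x0+i/S:.1f}",(0,499-i),0,.4,(0,255,255))
for i in range(0,800,100): cv2.putText(im,f"{y0+i/S:.1f}",(799-i-20,495),0,.4,(0,255,255))
cv2.imwrite("pics/top.png",im)
cv2.imwrite("pics/crop.png",cv2.resize(d["color"][195:300,245:345],None,fx=5.5,fy=5.5,interpolation=cv2.INTER_CUBIC))
m=(pts[:,2]>.15)&(pts[:,2]<.6)&(abs(pts[:,1]-.2)<.5)&(pts[:,0]>.45)
q=pts[m]
for yy in np.arange(-.6,.7,.1):
    s=q[abs(q[:,1]-yy)<.05]
    if len(s): print("obst y",round(yy,1),"xmin",s[:,0].min().round(3),"zmax",s[:,2].max().round(2))
E
```

```text
lid 1691 [482.  36.] [139.7 206.3] 0.4 0.1027
handle(+tab?) 134 [480.7  33.1] [87.7 20.1] 89.7 0.1328
pan 877 [ 482.4 -305.4] [110.1 109.3] 81.9 0.0637
bal 1405 [ 454.  -306.9] [146.5 165.2] 87.6 0.0496
mat 2451 [459.8 382.3] [243.7 180.8] 82.9 0.0043
bench z 0.004377383314490002
obst y -0.3 xmin 1.044 zmax 0.6
obst y -0.2 xmin 0.931 zmax 0.6
obst y -0.1 xmin 0.928 zmax 0.6
obst y -0.0 xmin 0.698 zmax 0.6
obst y 0.1 xmin 0.68 zmax 0.6
obst y 0.2 xmin 0.658 zmax 0.57
obst y 0.3 xmin 0.638 zmax 0.54
obst y 0.4 xmin 0.623 zmax 0.5
obst y 0.5 xmin 0.896 zmax 0.47
obst y 0.6 xmin 0.902 zmax 0.43
```

View pics/crop.png

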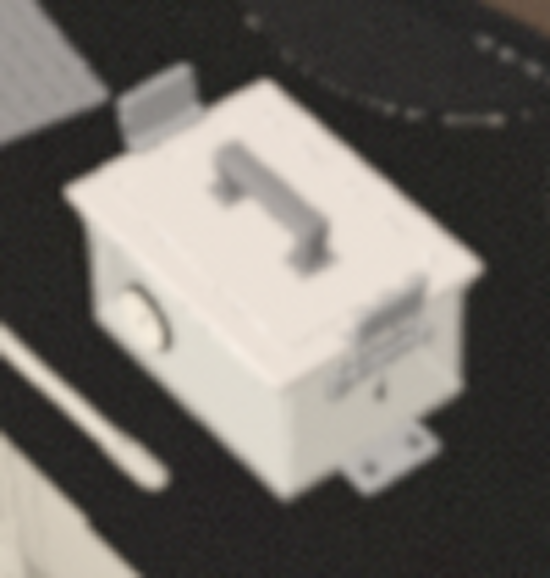

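View pics/top.png

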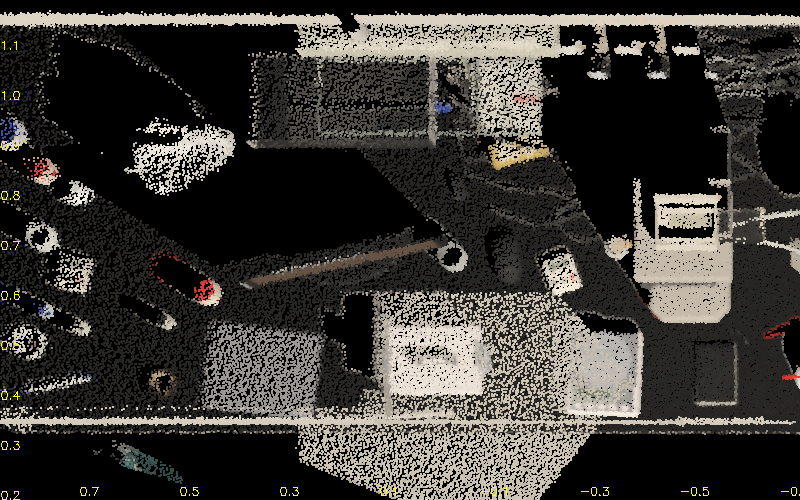

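The crop shows the lid corners at crop pixels (68,190), (268,80), (483,268) and (283,387). The left tab is at about (160,105), the right tab at about (390,300), and the handle runs from (232,155) to (312,235). The top view shows the monitor at x≥0.62 and the beaker at (0.68,-0.01).

```bash
python3 - <<'E'
from h import *
d=dict(np.load("scene0.npz"))
f=lambda u,v,z: pix2plane(d,245+(u+.5)/5.5-.5,195+(v+.5)/5.5-.5,z)[:2].round(4)
C=[f(*c,.101) for c in [(66,190),(267,79),(485,268),(283,388)]]
print("lid corners",C,"c",np.mean(C,0)); 
for i in range(4):
    e=C[(i+1)%4]-C[i]; print(np.hypot(*e).round(4),np.degrees(np.arctan2(e[1],e[0])).round(2))
print("handle ends",f(232,148,.139),f(314,225,.139))
print("tabL",f(122,103,.132),f(190,68,.132),"tabR",f(362,320,.132),f(422,283,.132))
g=d["color"].astype(int).sum(2); m=np.zeros((480,640),np.uint8)
sub=(g>180).astype(np.uint8); m[174:233,186:268]=sub[174:233,186:268]
n,l,st,c=cv2.connectedComponentsWithStats(m); i=1+np.argmax(st[1:,4]); print(st[i])
v,u=np.nonzero(l==i); p=np.array([pix2plane(d,a,b,.003)[:2]*1000 for a,b in zip(u,v)],np.float32)
print("mat",cv2.minAreaRect(p),p.mean(0))
E
```

```text
lid corners [array([0.4128, 0.1235]), array([0.5503, 0.1256]), array([ 0.5514, -0.0624]), array([ 0.4172, -0.0629])] c [0.482925 0.03095 ]
0.1375 0.87
0.188 -89.66
0.1342 -179.79
0.1865 91.35
handle ends [0.4795 0.0613] [ 0.4783 -0.011 ]
tabL [0.4583 0.1324] [0.5034 0.1319] tabR [ 0.46   -0.0738] [ 0.4999 -0.0728]
[ 190  175   78   58 2593]
mat ((456.0596618652344, 337.9297180175781), (312.097412109375, 183.59938049316406), 83.20571899414062) [457.88507 367.30096]
```

Tab, handle and lid readings agree on a box at about (0.481, 0.031) with yaw about 0.5°. The top view puts the mat near (0.46, 0.37) with yaw about -6.5°. I'll refine both with the wrist camera.

```bash
python3 - <<'E'
from h import *
from bench import bot, claw, kin, vision
for yaw in (90,-90):
    for p in [(.45,.18,.42),(.481,.031,.2),(.46,.37,.05),(.48,-.305,.15),(.481,-.1,.11),(.481,.16,.11)]: print(yaw,p,None if (q:=kin.inverse_kinematics(p,[180,0,yaw])) is None else np.round(q))
bot.servo_line([.27,.673,.42],speed=.3)
bot.move_to([.45,.16,.40],[180,0,90])
d=vision.get_image("wrist"); cv2.imwrite("pics/w1.png",d["color"]); np.savez("w1.npz",**d)
print(bot.state()["clock"],d["mtx"],d["T"].round(3))
E
```

```text
90 (0.45, 0.18, 0.42) [-53.   5.  29. 109.  -3.  66. -24.]
90 (0.481, 0.031, 0.2) [-29.  21.  26. 125. -15.  37.   7.]
90 (0.46, 0.37, 0.05) [-51.  40.  11. 116. -16.  25. -27.]
90 (0.48, -0.305, 0.15) [  2.  34.  37. 117. -32.  39.  60.]
90 (0.481, -0.1, 0.11) [ -6.  30.  16. 128. -19.  25.  26.]
90 (0.481, 0.16, 0.11) [-36.  30.  17. 126. -20.  26.  -4.]
-90 (0.45, 0.18, 0.42) [-19.   6.  -9. 108.   1.  66. 152.]
-90 (0.481, 0.031, 0.2) [  5.  20. -17. 124.  10.  37. 161.]
-90 (0.46, 0.37, 0.05) [-28.  40. -22. 115.  29.  29. 110.]
-90 (0.48, -0.305, 0.15) [-14.  49.  68. 118. -58.  56. -94.]
-90 (0.481, -0.1, 0.11) [ 22.  30. -21. 126.  23.  27. 164.]
-90 (0.481, 0.16, 0.11) [ -7.  31. -22. 125.  24.  29. 133.]
2.8917 [[371.64829954   0.         327.61978998]
 [  0.         371.64829954 235.45801434]
 [  0.           0.           1.        ]] [[ 1.    -0.003 -0.001  0.448]
 [ 0.003  0.959  0.285  0.234]
 [ 0.    -0.285  0.959  0.542]
 [ 0.     0.     0.     1.   ]]
```

View pics/w1.png

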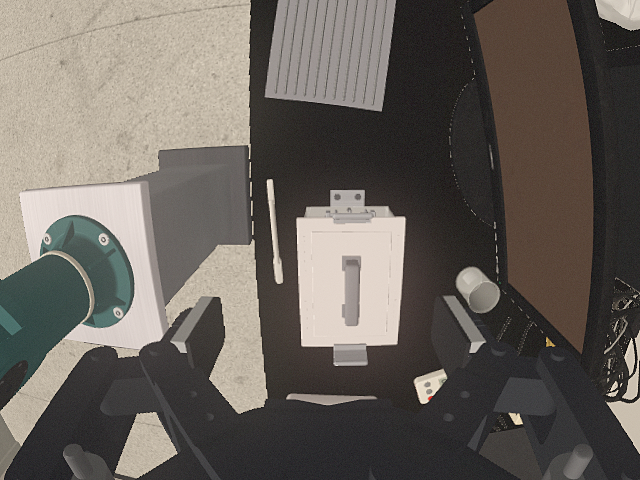

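The wrist view shows the lid corners at about (297,218), (406,217), (401,347) and (301,347). The handle bar runs from (351,257) to (351,326), and the near mat corners are at (265,98) and (382,110).

```bash
cat >> h.py <<'E'
def fish(d,u,v,z):
    K,T=d["mtx"],d["T"]; a,b=(u-K[0,2])/K[0,0],(v-K[1,2])/K[1,1]; r=np.hypot(a,b); s=np.sin(r)/max(r,1e-9)
    w=T[:3,:3]@np.array([a*s,-b*s,-np.cos(r)]); return (T[:3,3]+w*(z-T[2,3])/w[2])[:2]
E
python3 - <<'E'
from h import *
d=dict(np.load("w1.npz")); img=d["color"]; g=cv2.cvtColor(img,cv2.COLOR_BGR2GRAY)
def ref(pts): 
    p=np.array(pts,np.float32).reshape(-1,1,2); return cv2.cornerSubPix(g,p,(4,4),(-1,-1),(3,50,.01)).reshape(-1,2)
def show(n,pts,z):
    r=ref(pts); C=np.array([fish(d,*c,z) for c in r]); print(n,r.round(1).tolist(),C.round(4).tolist(),"mean",C.mean(0).round(4))
    for i in range(len(C)):
        e=C[(i+1)%len(C)]-C[i]; print("  ",np.hypot(*e).round(4),np.degrees(np.arctan2(e[1],e[0])).round(2))
    return C
show("lid",[(297,218),(406,217),(401,347),(301,347)],.101)
show("handle",[(343,257),(360,257),(358,326),(345,326)],.139)
m=show("mat",[(265,98),(382,110)],.003); e=m[1]-m[0]; e/=np.hypot(*e); print("mat c",m.mean(0)+.11*np.array([-e[1],e[0]]))
E
```

```text
lid [[296.20001220703125, 217.3000030517578], [404.70001220703125, 216.39999389648438], [401.0, 347.0], [300.8999938964844, 345.6000061035156]] [[0.4101, 0.1257], [0.5441, 0.1274], [0.5539, -0.0633], [0.4116, -0.0592]] mean [0.4799 0.0326]
   0.134 0.76
   0.191 -87.06
   0.1424 178.35
   0.1849 90.45
handle [[341.6000061035156, 255.3000030517578], [360.3999938964844, 255.6999969482422], [357.29998779296875, 325.1000061035156], [345.6000061035156, 325.5]] [[0.4648, 0.09], [0.4865, 0.0897], [0.486, -0.0028], [0.4714, -0.0032]] mean [0.4772 0.0434]
   0.0218 -0.98
   0.0925 -90.33
   0.0146 -178.72
   0.0934 94.07
mat [[264.29998779296875, 96.69999694824219], [381.1000061035156, 111.0999984741211]] [[0.3573, 0.2812], [0.525, 0.2599]] mean [0.4411 0.2706]
   0.1691 -7.21
   0.1691 172.79
mat c [0.45495889 0.37968069]
```

```bash
cat >> h.py <<'E'
BC=np.array([.481,.032]); BY=0.5
def bx(x,y):
    a=np.radians(BY); return BC+np.array([np.cos(a)*x-np.sin(a)*y,np.sin(a)*x+np.cos(a)*y])
E
python3 - <<'E'
from h import *
from bench import bot, claw, kin, vision
claw.command_gripper(0)
for s in (1,-1):
    P=lambda y,z: [*bx(0,s*y),z]
    bot.move_to(P(71,0)[:2] and [*bx(0,s*.071),.19],[180,0,90+BY])
    print("down",bot.servo_line(P(.071,.110),speed=.1,f_stop=6))
    print("push",bot.servo_line(P(.130,.110),speed=.06,f_stop=25),bot.state()["ee_pos"],bot.state()["contact_force"])
    bot.servo_line(P(.130,.19),speed=.2)
bot.move_to([.45,.16,.40],[180,0,90])
d=vision.get_image("wrist"); cv2.imwrite("pics/w2.png",d["color"][150:450,200:500]); np.savez("w2.npz",**d)
print(bot.state()["clock"])
E
```

```text
down False
push False [0.47988041 0.16188961 0.11006399] [-0.10099762 -0.4130206  -0.08543948]
down False
push False [ 0.48211322 -0.09783529  0.10998007] [-0.08385066  0.71328798 -0.32842228]
11.9417
```

View pics/w2.png

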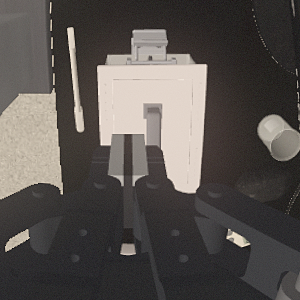

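The left clip now hangs open at (150,45) in the crop, and the shut fingers hide the right clip. I'll open the gripper while moving over the box and check the right clip.

```bash
python3 - <<'E'
from h import *
from bench import bot, claw, kin, vision
claw.command_gripper(.06)
bot.move_to([*bx(0,-.02),.25],[180,0,90+BY])
d=vision.get_image("wrist"); np.savez("w3.npz",**d)
s=vision.get_image("scene")
bot.move_to([*bx(0,0),.19],[180,0,90+BY])
a=cv2.resize(d["color"],None,fx=.8,fy=.8); b=cv2.resize(s["color"][180:320,240:360],None,fx=384/140,fy=384/140)
cv2.imwrite("pics/w3.png",np.hstack([a[:, :470],b])[:, :800])
print(bot.state()["clock"])
E
```

```text
13.8583
```

View pics/w3.png

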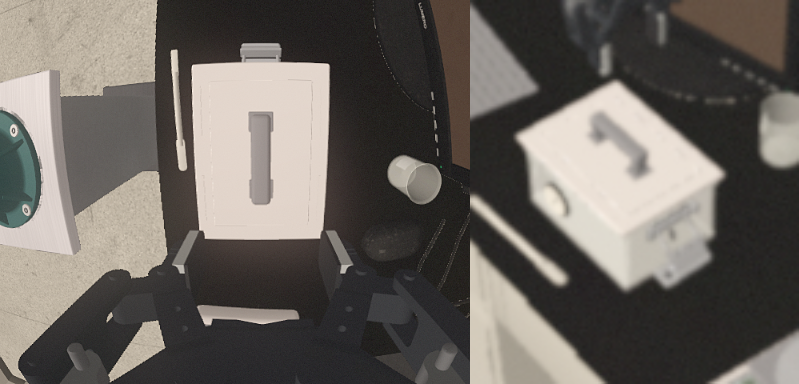

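Both clips hang open and the lid is still on. In the left panel the handle spans (249–271, 111–205). I'll check the handle position from this picture, then grasp and lift.

```bash
python3 - <<'E'
from h import *
from bench import bot, claw, kin, vision
d=dict(np.load("w3.npz"))
f=lambda u,v,z: fish(d,u/.8,v/.8,z)
h=np.mean([f(249,112,.139),f(271,112,.139),f(270,205,.139),f(250,205,.139)],0)
lid=np.array([f(193,64,.101),f(330,64,.101),f(323,240,.101),f(199,240,.101)])
print(h,lid.round(4).tolist(),lid.mean(0),bx(0,0))
c=np.array([BC[0],.5*(h[1]+lid.mean(0)[1])])
if np.hypot(*(c-BC))<.008:
    print("down",bot.servo_line([*BC,.108],speed=.1,f_stop=8))
    claw.command_gripper(0,60); s=bot.state(); print(s["grip_width"],s["gripper_force"],s["ee_pos"])
    if s["grip_width"]>.012:
        bot.servo_line([*BC,.21],speed=.12)
        s=bot.state(); print(s["grip_width"],s["contact_force"],s["wrist_torque"],s["clock"])
        bot.pause(.05); d=vision.get_image("wrist"); np.savez("w4.npz",**d); cv2.imwrite("pics/w4.png",d["color"])
E
```

```text
[0.47836695 0.03541004] [[0.4118, 0.1246], [0.5458, 0.1258], [0.5486, -0.0607], [0.4112, -0.062]] [0.47935182 0.03193858] [0.481 0.032]
down False
0.01681986705158131 59.07392084598541 [0.48121656 0.03213473 0.10851531]
0.01697405351076695 [-0.19658449 -0.33621159 -3.47073432] [ 0.0168378   0.00863755 -0.01556826] 16.2833
```

The lid is held: the width is 17 mm and the added load is about 2.8 N. Next I'll carry it to the mat.

```bash
python3 - <<'E'
from h import *
from bench import bot, claw, kin, vision
M=[.455,.378]; R=[180,0,90-7.2]
bot.servo_line([*M,.21],speed=.2,rot=R)
bot.servo_line([*M,.040],speed=.12)
hit=bot.servo_line([*M,.016],speed=.015,f_stop=2.0)
s=bot.state(); print(hit,s["ee_pos"],s["contact_force"],s["clock"])
if s["ee_pos"][2]<.027:
    claw.command_gripper(.05); bot.pause(.1)
    bot.servo_line([*M,.12],speed=.12)
    bot.move_to([.455,.03,.32],[180,0,90]); d=vision.get_image("wrist"); np.savez("w5.npz",**d); cv2.imwrite("pics/w5.png",d["color"])
    print(bot.state()["clock"])
E
```

```text
True [0.45497657 0.37798164 0.02157255] [-0.86994757  0.37146772  4.95063236] 20.9667
24.0083
```

View pics/w5.png

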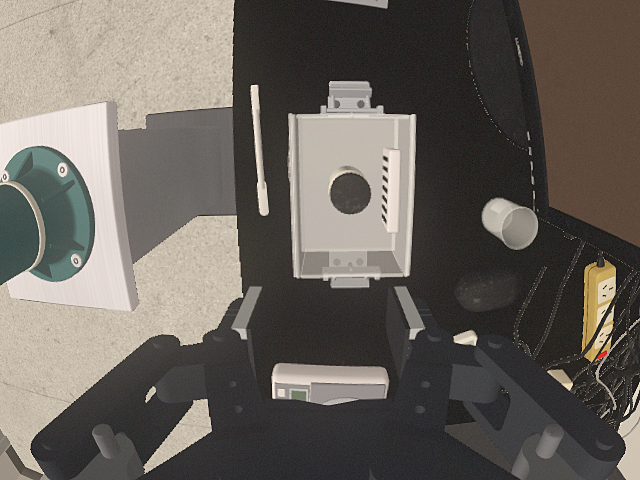

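The jar cap is centred near (350,193), spanning about 329–371 horizontally and 173–214 vertically, with the cassette to its right at x≈391. The lid is off and both clips are open.

```bash
python3 - <<'E'
from h import *
d=dict(np.load("w5.npz")); g=cv2.cvtColor(d["color"],cv2.COLOR_BGR2GRAY)
m=(g<90).astype(np.uint8); m[:160]=0;m[225:]=0;m[:,:315]=0;m[:,378:]=0
n,l,st,c=cv2.connectedComponentsWithStats(m); i=1+np.argmax(st[1:,4]); print(st[i],c[i])
v,u=np.nonzero(l==i); p=np.array([fish(d,a,b,.083) for a,b in zip(u,v)]); (cc,r)=cv2.minEnclosingCircle((p*1000).astype(np.float32)); print("cap",cc,r,p.mean(0))
j=fish(d,350,193,.083); print(j)
C=np.array([fish(d,*q,.095) for q in [(289,114),(415,115),(410,277),(293,278)]]); print(C.round(4).tolist(),C.mean(0))
print("cassette inner",fish(d,388,150,.055),fish(d,387,232,.055))
E
```

```text
[ 331  173   40   41 1289] [349.98525989 193.04111715]
cap (476.0731201171875, 36.50819778442383) 21.527057647705078 [0.47635632 0.03668835]
[0.47634738 0.03677364]
[[0.4154, 0.1177], [0.5393, 0.1188], [0.5431, -0.0524], [0.4163, -0.0533]] [0.47851493 0.03271034]
cassette inner [0.51923267 0.08045758] [ 0.52149294 -0.01309721]
```

The cap measures 43 mm across, as it should, with the jar at (0.476, 0.037). The cassette leaves little room in x, so I'll close the fingers along y.

```bash
python3 - <<'E'
from h import *
from bench import bot, claw, kin, vision
J=[.4768,.0365]
for yaw in (0,180):
    for p in [(*J,.2),(*J,.03),(.481,-.306,.09),(.481,-.306,.2)]: print(yaw,None if (q:=kin.inverse_kinematics(p,[180,0,yaw])) is None else np.round(q))
yaw=0 if kin.inverse_kinematics((*J,.03),[180,0,0]) is not None and abs(kin.inverse_kinematics((*J,.03),[180,0,0])[6]-bot.state()["q"][6])<120 else 180
claw.command_gripper(.07)
bot.move_to([*J,.2],[180,0,yaw])
hit=bot.servo_line([*J,.030],speed=.1,f_stop=6); s=bot.state(); print(yaw,hit,s["ee_pos"])
if not hit:
    claw.command_gripper(.0,40); s=bot.state(); print(s["grip_width"],s["gripper_force"],s["contact_force"])
    if s["grip_width"]>.035:
        bot.servo_line([*J,.20],speed=.12); s=bot.state(); print(s["grip_width"],s["contact_force"],s["clock"])
E
```

```text
0 [-53.  31.  62. 127. -40.  45. -55.]
0 [-34.  43.  35. 132. -66.  25. -34.]
0 [ -5.  46.  50. 119. -55.  42.  -8.]
0 [-10.  37.  57. 116. -41.  50. -20.]
180 [-30.  20.  25. 126. -14.  36.  96.]
180 [-17.  38.   9. 131. -25.  13. 105.]
180 [ 16.  36.  17. 118. -21.  29. 138.]
180 [  9.  27.  27. 115. -18.  42. 136.]
0 False [0.47704367 0.03651623 0.03033482]
0.044695043562147076 40.43125933036208 [-0.16903761 -0.21477301  5.68251448]
0.04410867918082605 [ 0.88877832  0.07408296 -1.79794813] 29.075
```

The jar is held and the added load is about 1.5 N. Next I'll carry it to the balance.

```bash
python3 - <<'E'
from h import *
from bench import bot, claw, kin, vision
P=[.481,-.306]
bot.servo_line([*P,.20],speed=.2)
d=vision.get_image("scene"); sd=vision.get_image("side")
bot.servo_line([*P,.108],speed=.12)
hit=bot.servo_line([*P,.080],speed=.012,f_stop=1.5)
s=bot.state(); print(hit,s["ee_pos"],s["contact_force"],s["clock"])
if hit:
    claw.command_gripper(.075); bot.pause(.1); bot.servo_line([*P,.23],speed=.12)
    bot.move_to([.45,.16,.40],[180,0,90])
    s=vision.get_image("scene"); w=vision.get_image("wrist"); np.savez("s6.npz",**s); np.savez("w6.npz",**w)
    a=cv2.resize(s["color"][165:375,170:430],(520,420)); b=cv2.resize(w["color"][0:420,200:480],(280,420))
    cv2.imwrite("pics/end.png",np.hstack([a,b])); cv2.imwrite("pics/carry.png",d["color"])
print(bot.state()["clock"])
E
```

```text
True [ 0.48103519 -0.30602665  0.08862957] [ 0.28020139 -0.59298817  4.83187543] 33.4667
37.2167
```

View pics/end.png

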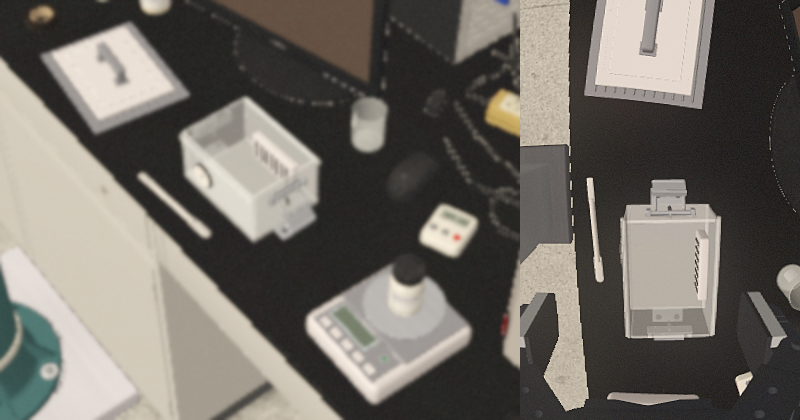

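The picture shows the lid flat and centred on the mat, the clips open, and the jar upright on the pan at (405,285). The bystanders have not moved, so I'll hand the job in.

```bash
python3 -c "
from bench import bot
print(bot.finish_job())"
```

```text
the job is handed in; nothing more can be done
None
```

I handed the job in at about 37 s on the robot's clock: both clips are open, the lid lies flat in the middle of the mat, and the jar stands upright on the balance pan.

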